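# Hold an LED module over its empty lamp housing for wiring

### The job

Take the LED module out of its tray by its white driver block, gripping the thin plastic gently (35 N on each side at most), and carry it up and over the row of finished lamps to the empty black housing. Hold it there hovering level about 15 mm above the housing's rim, centred, with its two ears in line over the housing's two screw posts, so that a colleague can connect the leads underneath. Finish still holding it like that; touch neither the lamps nor the housing, and leave the other things on the bench alone.

Things in the scene. Friction and masses are not known exactly. Their poses are not given: they have to be found in the camera images.
- module: LED module, loose, 0.18-0.35 kg: flat aluminium plate, diameter 92, 5 thick, with two ears (22 wide) reaching 57 mm from the centre along its +x and -x; same after a half turn. Six small lenses on top, 17 high, on a 34 mm radius. Its upright white driver block in the middle is the place to grip. Origin: centre of the plate's underside, z up.
- driver_block (a point): Centre of the top of the module's thin white plastic driver block: 44 mm along the module's x, 26 mm along its y (grip it across y). Top 55 mm above the module's underside, 50 mm above the plate. The plastic may be pressed with 35 N by each finger; it cracks at about 45 N.
- housing: Empty lamp housing, loose, 0.7 kg: open black pot, diameter 120, flange 140 at the top; the only lamp without lenses. Mouth 116 wide, rim 95 mm above the origin. Inside at +x and -x, 49.5 mm out, two 12 mm aluminium screw posts end 4 mm below the rim; same after a half turn. Origin: centre of its underside, z up. Across the lamp row from the tray, left or right.
- tray: Fixed shallow cardboard tray, 170 x 170 mm, walls 22 mm high and 4 mm thick, floor 4 mm above the bench, in which the module lies. Origin: centre of its underside.
- lamp_row: Fixed obstacle: three finished black lamps with lenses (140 mm diameter, 148 mm apart along the row's x axis) on a plywood board 460 x 150 x 18 mm. Its highest parts, the lamps' rims, are 113 mm above the bench. It runs away from the robot between tray and housing. Origin: centre of the board's underside; x along the row.
- screwdriver: A screwdriver about 200 mm long, lying on the bench at the far right; a bystander to be left alone.
- gasket: A black rubber gasket ring, 132 mm outside, 108 mm inside, 8 mm high, lying on the bench on the far side on the left; a bystander to be left alone. Origin: centre of its underside.
- screw_cup: A small grey cup, 64 mm wide, 50 mm high, on the far side on the right; a bystander to be left alone. Origin: centre of its underside.

How it is judged:
By the outcome, as a careful person would: the job done as asked, in the order asked, and still so for the second after the job is handed in, while the arm keeps its last pose, push and grip.
It also fails if it takes over 53 s, if anything falls off the work surface, if the arm or the gripper's body presses on something with over 40 N, if the wrist force passes 120 N, or if a joint passes its speed limit or range.

### The arm

A 6-joint arm with a two-finger parallel gripper is mounted at the origin on the work surface. World frame = base frame: x ahead of the robot, y to its left, z up, the work surface at z = 0. Lengths are in m, angles in rad, forces in N, time in s.
With the tool pointing down it reaches from about 0.225 to 0.875 m from the base axis. Payload 3.4 kg.
Tool frame: the origin (TCP) lies at the very end of the fingers, on their centre line; the grasp point (between the pads) lies 19 mm behind it; z points along the fingers, y is the direction in which the jaws open and shut (so a half turn about z gives the same grasp; the last joint's range is limited). The gripper opens to 85 mm and grips with 20 to 120 N. Pads are 22 mm wide; open, the fingers measure 114 mm over their backs; the gripper's body (76 mm by 85 mm) begins 54 mm behind the grasp point. The pads swing forward as they close: fully open they stand 13 mm farther back than shut.
Start: joints at [-1.443, 0.276, 1.505, -0, 1.361, -0.121], TCP at [0.142, -0.557, 0.231] pointing down, gripper open.
Joint ranges: [-2.89, 2.89], [-0.75, 2.08], [0.22, 2.7], [-1.18, 4.32], [0.11, 2.71], [-2.7, 2.7]. Speed limits (rad/s): [2.57, 2.57, 3.14, 3.14, 3.14, 3.14].

### API

Orientations are given as a unit quaternion [w, x, y, z].
In Python, from rig import get_state, get_image, calibration, sign_off gives the robot as it stands. The module is installed in compiled form; this text tells all that it offers.
- The arm moves only by the tool drive_tool, never from a script. Its argument "targets" is one flat list of numbers, 7 for each row, row after row: the turn, a rotation vector about the tool's x, y, z in degrees, then the shift along the tool's x, y, z in mm, then the opening, from 0 (shut) to 1 (fully open). In form: [wx, wy, wz, tx, ty, tz, fingers, wx, wy, wz, tx, ty, tz, fingers, ...]. A call has 1 to 12 rows; each row shifts and turns the commanded pose from where the row before left it, along the tool's axes as they then stand; what a row does not reach is not made up. A row lasts 1/8 s, in which the tool goes at most 62.5 mm and 10.7 degrees, less where a joint would pass 70% of its speed; a pose out of reach is approached as far as the arm can. A call is refused whole if a number of a shift passes 62.5 or a number of a turn 10.7, either way. A call with a gripper value outside its range is refused whole. The fingers move at their own pace and stop on an object; "grip_force" is the grip in N (left out, the last holds). Time passes only in rows, so rows that do not move let the fingers close. It gives the time, the measured TCP pose, the force and the opening at its end, in the units of the state.
- get_state(): the state, without advancing time (a new reading comes with each control period).
- get_image(name): name is "scene" or "side" or "wrist"; returns the picture (480x640x3 uint8, red, green, blue); there is no depth.
- calibration(name): a dict with "mtx" (3x3 intrinsics, pixels), "world_to_cam" (4x4, takes a point from world to camera coordinates); the wrist camera has in their place "hand_eye" (4x4, takes a point from camera to tool coordinates, whose origin is the TCP and whose axes are the flange's). Camera axes: x right, y down, z forward; pixel columns grow to the right and rows downward; lengths in m; the calibration is good to about 2 mm. A picture is of the moment at which its call begins: read the wrist's pose just before it. calibration takes no time and is no camera call.
- sign_off(): hands the job in, once; it reports no verdict.
The state is a dict: "clock": time; "qpos": joint angles; "qd": joint speeds; "effort": joint torques, N m; "position": TCP position; "ee_rot": TCP orientation; "contact_force": force on the tool from outside, world axes, zero at the start; "moment": the same for the moment, N m; "width": finger opening in m.
Only numpy, scipy, OpenCV 4.12 (cv2) and the standard library are available. Lean on these libraries where they do the work, as an engineer would, in place of code of your own. Each camera call takes 0.05 s, during which the arm holds its last target.

## Working session

There is one attempt and no reset: what is moved stays moved. The work goes in short steps, Python scripts to look and compute and a tool call to move; the robot and the scene stay as the last step left them, time stands still between calls to the robot, and variables do not carry over. Pictures are saved under pics/ and viewed, and the job is handed in when it is done.

Besides the shell and the picture viewer there is one more tool, called after "Request:" as name(argument=value, ...) on one line, values as JSON. drive_tool: Moves the arm, as the interface text tells. Its arguments: {"type":"object","properties":{"targets":{"type":"array"},"grip_force":{"type":"number"}},"required":["targets"]}

```bash
mkdir -p pics; python3 - <<'E'
from rig import *
import cv2,json
print(get_state())
for n in ["scene","side","wrist"]:
    c=calibration(n); print(n,{k:(v.tolist() if hasattr(v,'tolist') else v) for k,v in c.items()})
    cv2.imwrite(f"pics/{n}0.png",cv2.cvtColor(get_image(n),cv2.COLOR_RGB2BGR))
E
```

```text
{'clock': 0.0, 'qpos': array([-1.44300677e+00,  2.76610930e-01,  1.50615214e+00, -1.72671962e-06,
        1.36071176e+00, -1.21024286e-01]), 'qd': array([-0.00055923,  0.00038743, -0.00048085,  0.00272931,  0.00016767,
       -0.00176881]), 'effort': array([-4.21877165e-03, -4.16781878e+01, -2.45812100e+01, -2.52342434e-04,
        1.12328408e-02, -1.31178149e-05]), 'position': array([ 0.1415075 , -0.55675714,  0.23042307]), 'ee_rot': array([-9.41077342e-04,  9.92270973e-01,  1.24086383e-01, -4.02754425e-06]), 'contact_force': array([ 0.53691653,  0.29904477, -0.30678329]), 'moment': array([ 0.01574457,  0.01289027, -0.00813365]), 'width': 0.08534371072262752}
scene {'mtx': [[505.196807615745, 0.0, 316.3921211967083], [0.0, 505.196807615745, 239.34961984392905], [0.0, 0.0, 1.0]], 'world_to_cam': [[-0.0769065796266437, 0.9969901678155582, 0.009797106166381762, 0.13357741768458353], [0.7164528814776168, 0.062094516135574596, -0.694866562505571, -0.3873842797010333], [-0.6933834773287797, -0.04642064567618054, -0.7190719553858678, 1.4648120423132756], [0.0, 0.0, 0.0, 1.0]]}
side {'mtx': [[619.6537735900342, 0.0, 309.39591279662454], [0.0, 619.6537735900342, 234.48587888927938], [0.0, 0.0, 1.0]], 'world_to_cam': [[-0.9910989905319303, -0.13311524899018276, 0.001766763388393824, 0.5936351000347272], [-0.09439332780414703, 0.6933158501876858, -0.7144249656504073, 0.14317660470846494], [0.09387593212665195, -0.7082326329426003, -0.6997098305744633, 1.0877138243216953], [0.0, 0.0, 0.0, 1.0]]}
wrist {'mtx': [[432.16355616249075, 0.0, 322.93745747392336], [0.0, 432.16355616249075, 243.08176583244372], [0.0, 0.0, 1.0]], 'hand_eye': [[-0.0003960291601752406, -0.9654089024921199, -0.2607402810266635, 0.06506587008849901], [0.9999998012332715, -0.0002544092752200537, -0.0005768962957761257, -0.0009744488583375288], [0.0004906060738402684, -0.2607404576679269, 0.9654088113544433, -0.14232649492192936], [0.0, 0.0, 0.0, 1.0]]}
```

View pics/scene0.png

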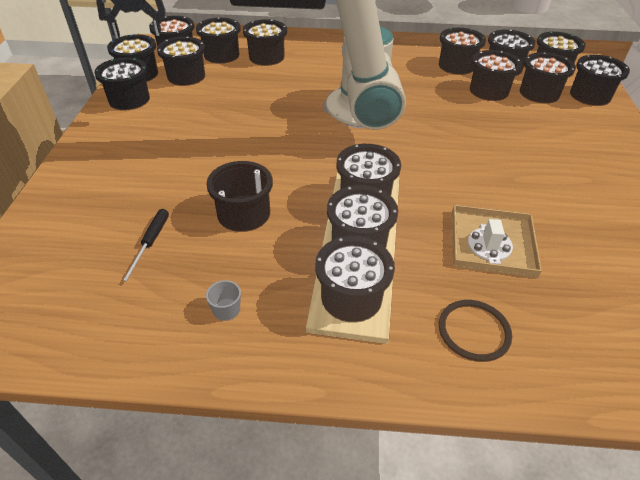

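View pics/side0.png

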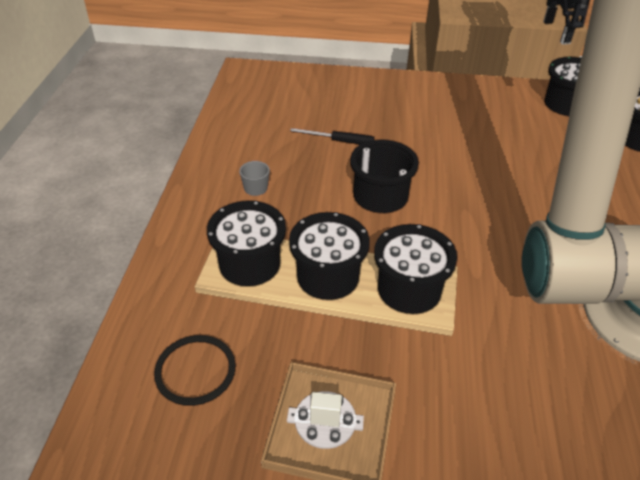

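View pics/wrist0.png

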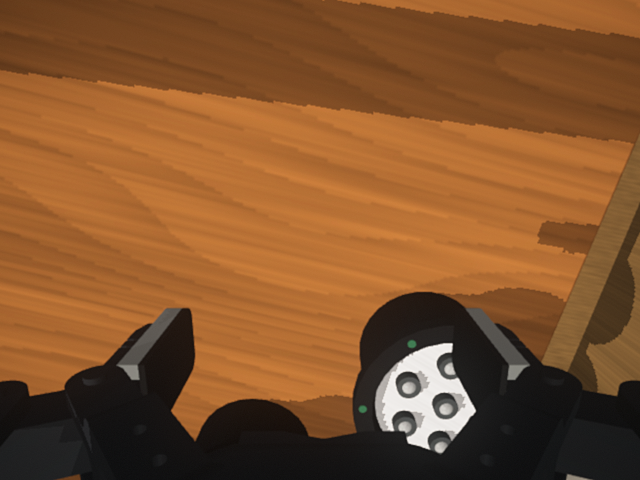

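The scene view shows the tray at the robot's left (about 495,240) with the block at (495,235), and the housing on the right (240,195) with its posts at (257,180) and (222,194). Next I'll zoom in and measure roughly.

```bash
cat > h.py <<'E'
import numpy as np,cv2
from rig import *
from scipy.spatial.transform import Rotation as R
def q2R(q): return R.from_quat([q[1],q[2],q[3],q[0]]).as_matrix()
def cam(n,st=None):
    c=calibration(n)
    if n!="wrist":
        T=np.linalg.inv(c["world_to_cam"])
    else:
        st=st or get_state(); B=np.eye(4);B[:3,:3]=q2R(st["ee_rot"]);B[:3,3]=st["position"]; T=B@c["hand_eye"]
    return c["mtx"],T
def ray(K,T,u,v):
    d=T[:3,:3]@np.linalg.inv(K)@np.array([u,v,1.]); return T[:3,3],d/np.linalg.norm(d)
def onz(K,T,u,v,z):
    o,d=ray(K,T,u,v); return o+d*(z-o[2])/d[2]
def proj(K,T,P):
    p=np.linalg.inv(T)@np.append(P,1); p=K@p[:3]; return p[:2]/p[2]
def snap(n,name):
    st=get_state(); im=cv2.cvtColor(get_image(n),cv2.COLOR_RGB2BGR); cv2.imwrite(f"pics/{name}.png",im); return im,st
E
python3 - <<'E'
from h import *
a=cv2.imread("pics/scene0.png");b=cv2.imread("pics/side0.png")
x=[cv2.resize(i,(400,300),interpolation=cv2.INTER_CUBIC) for i in (a[200:285,440:553],a[155:236,190:298],b[360:480,260:420],b[130:220,330:450])]
cv2.imwrite("pics/z0.png",np.vstack([np.hstack(x[:2]),np.hstack(x[2:])]))
K,T=cam("scene")
print("block top",onz(K,T,495,222,.059)," housing rim c",onz(K,T,240,183,.095))
K,T=cam("side")
print("block top",onz(K,T,326,397,.059)," housing rim c",onz(K,T,385,163,.095))
E
```

```text
block top [0.52376573 0.27689133 0.059     ]  housing rim c [ 0.48879839 -0.25943702  0.095     ]
block top [0.53830189 0.27015535 0.059     ]  housing rim c [ 0.47966286 -0.25022222  0.095     ]
```

View pics/z0.png

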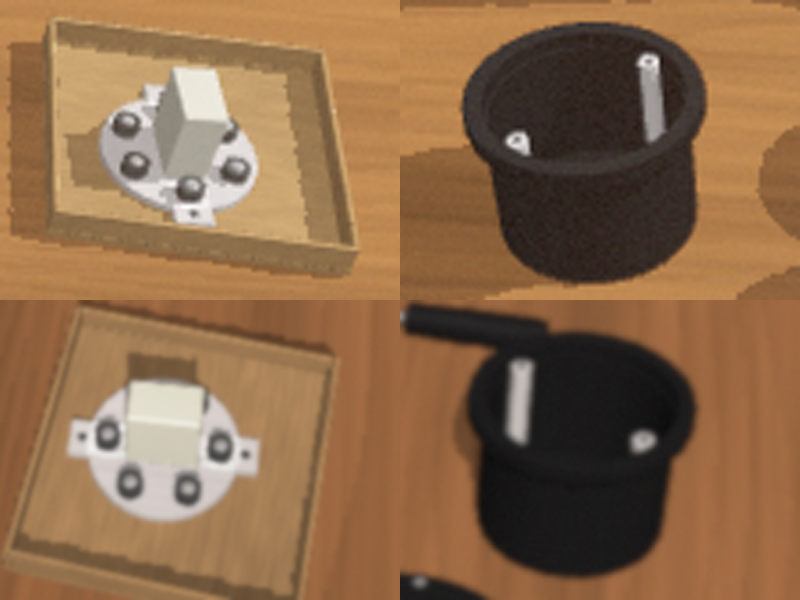

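```bash
python3 - <<'E'
from h import *
def lsq(*rs):
    A=0;b=0
    for o,d in rs:
        P=np.eye(3)-np.outer(d,d);A=A+P;b=b+P@o
    return np.linalg.solve(A,b)
Ks,Ts=cam("scene");Kd,Td=cam("side")
def show(n,a,b,z):
    print(n)
    pts=[]
    for i in range(2):
        s=onz(Ks,Ts,*a[i],z);d=onz(Kd,Td,*b[i],z);l=lsq(ray(Ks,Ts,*a[i]),ray(Kd,Td,*b[i]))
        print(s.round(4),d.round(4),l.round(4))
    for K,T,p in((Ks,Ts,a),(Kd,Td,b)):
        u=onz(K,T,*p[0],z);w=onz(K,T,*p[1],z);e=w-u
        print("c",(u+w)/2,"len",np.linalg.norm(e),"yaw",np.degrees(np.arctan2(e[1],e[0])))
show("posts",[(257.3,171.8),(221.9,193.1)],[(366.3,149.8),(402.9,171.7)][::1] if 0 else [(402.9,171.7),(366.3,149.8)],.091)
show("ears",[(483.5,227.0),(494.8,260.1)],[(358.4,422),(292.8,414.8)],.009)
K,T=cam("scene")
E
```

```text
posts
[ 0.4431 -0.2301  0.091 ] [ 0.443  -0.2322  0.091 ] [ 0.4434 -0.2303  0.0919]
[ 0.5198 -0.2922  0.091 ] [ 0.52   -0.2946  0.091 ] [ 0.5202 -0.2923  0.092 ]
c [ 0.4814355  -0.26116028  0.091     ] len 0.09873403919301724 yaw -39.01479351066876
c [ 0.48149312 -0.26337019  0.091     ] len 0.09902415698376074 yaw -39.03188554223174
ears
[0.4882 0.271  0.009 ] [0.4876 0.2759 0.009 ] [0.4866 0.2729 0.0061]
[0.5848 0.2794 0.009 ] [0.5871 0.2773 0.009 ] [0.5869 0.2785 0.0112]
c [0.53649527 0.27516532 0.009     ] len 0.09703099140589333 yaw 4.977398246116566
c [0.5373621  0.27657443 0.009     ] len 0.09957601738912755 yaw 0.8259673394238949
```

Request:
drive_tool(targets=[0,0,0,37,-44,-6,1,0,0,0,37,-44,-6,1,0,0,0,37,-44,-6,1,0,0,0,37,-44,-2,1,0,0,0,37,-44,0,1,0,0,0,37,-44,0,1,0,0,0,37,-44,0,1,0,0,0,37,-44,0,1,0,0,0,37,-44,0,1,0,0,0,37,-44,0,1,0,0,0,37,-44,0,1,0,0,0,37,-44,0,1])

```text
clock: 1.65
position: [0.4423, 0.0656, 0.2513]
ee_rot: [0.0, 0.992, 0.124, 0.0]
contact_force: [0.8, -0.9, 0.9]
width: 0.0856
```

Request:
drive_tool(targets=[0,0,0,37,-44,0,1,0,0,0,37,-44,0,1,0,0,0,37,-44,0,1,0,0,0,33,-46,0,1,0,0,6,0,0,0,1,0,0,5,0,0,0,1,0,0,0,0,0,0,1,0,0,0,0,0,0,1], grip_force=25)

```text
clock: 2.65
position: [0.5375, 0.2716, 0.2511]
ee_rot: [0.0, 1.0, 0.029, -0.0]
contact_force: [-0.5, -1.2, 0.3]
width: 0.0853
```

```bash
python3 - <<'E'
from h import *
im,st=snap("wrist","w1"); print(st)
E
```

```text
{'clock': 2.65, 'qpos': array([ 3.52360687e-01,  3.07530117e-01,  1.41005666e+00, -8.34562898e-05,
        1.42432296e+00,  1.86535701e+00]), 'qd': array([-0.00209035, -0.00344105, -0.00250348,  0.00074107,  0.00019893,
        0.00510171]), 'effort': array([ 1.19932755e-01, -4.39048326e+01, -2.51114398e+01,  8.92558484e-03,
       -1.38814445e-03, -2.93281853e-03]), 'position': array([0.53753936, 0.27156742, 0.25111495]), 'ee_rot': array([ 8.95322127e-05,  9.99582234e-01,  2.89020732e-02, -1.37199514e-04]), 'contact_force': array([-0.48010514, -1.1618887 ,  0.3498652 ]), 'moment': array([-0.02350309,  0.01747405, -0.01094698]), 'width': 0.08532563959387343}
```

View pics/w1.png

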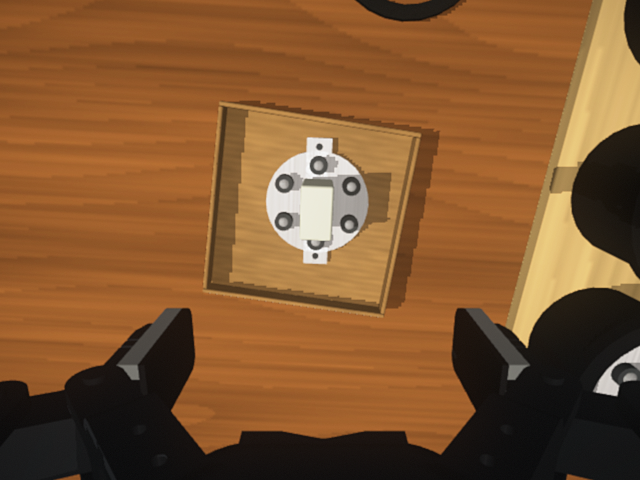

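The wrist view shows the module in the tray, with ear holes near (319,146) and (315,256) and the block top at about (316,213). I'll measure this more precisely.

```bash
python3 - <<'E'
from h import *
im=cv2.imread("pics/w1.png")
st=get_state();K,T=cam("wrist",st)
g=cv2.cvtColor(im,cv2.COLOR_BGR2GRAY)
c=im[130:270,250:390]; cv2.imwrite("pics/z1.png",cv2.resize(c,(600,600),interpolation=cv2.INTER_CUBIC))
# ear holes: dark centroid
H=[]
for (u,v) in((319,146),(315,256)):
    p=g[v-4:v+5,u-4:u+5].astype(float); w=np.clip(np.percentile(p,70)-p-25,0,None); yy,xx=np.mgrid[v-4:v+5,u-4:u+5]
    H.append(((w*xx).sum()/w.sum(),(w*yy).sum()/w.sum()))
print(H)
a,b=[onz(K,T,*h,.009) for h in H];e=a-b
print("mod",(a+b)/2,np.linalg.norm(e),np.degrees(np.arctan2(e[1],e[0])))
b_,g_,r_=[im[:,:,i].astype(int) for i in range(3)]
# block: slightly yellowish white
m=((r_>180)&(r_-b_>8)&(r_-b_<40)).astype(np.uint8); m[:130]=0;m[270:]=0;m[:,:250]=0;m[:,390:]=0
m=cv2.morphologyEx(m,cv2.MORPH_OPEN,np.ones((3,3)))
n,l,s,cc=cv2.connectedComponentsWithStats(m);i=1+s[1:,4].argmax();print(s[i],cc[i])
ct=max(cv2.findContours((l==i).astype(np.uint8),0,2)[0],key=cv2.contourArea)
r=cv2.minAreaRect(ct);print(r)
P=[onz(K,T,*p,.059) for p in cv2.boxPoints(r)];P=np.array(P);print("block",P.mean(0),P.round(4).tolist())
for k in range(2):
    e=P[k+1]-P[k];print(np.linalg.norm(e),np.degrees(np.arctan2(e[1],e[0])))
E
```

```text
[(np.float64(318.9735659529474), np.float64(146.36426116838487)), (np.float64(314.7604395604396), np.float64(255.4486656200942))]
mod [0.53574965 0.27789709 0.009     ] 0.09906514665254317 0.8668261978229762
[ 294  186   39   59 1779] [314.94154019 213.30578977]
((312.87530517578125, 214.9937744140625), (36.60427474975586, 57.827762603759766), 2.8624050617218018)
block [0.53405909 0.28021217 0.059     ] [[0.5108, 0.2948, 0.059], [0.5572, 0.2944, 0.059], [0.5574, 0.2661, 0.059], [0.5109, 0.2655, 0.059]]
0.04639732654263564 -0.522713277686071
0.028334657784973776 -89.5933942732393
```

View pics/z1.png

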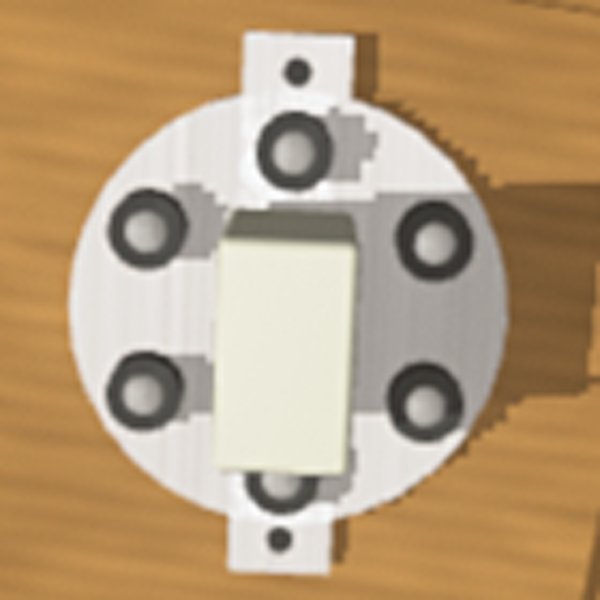

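Request:
drive_tool(targets=[0,0,2.4,-1.4,-6.4,0,1,0,0,0,0,0,50,1,0,0,0,0,0,50,1,0,0,0,0,0,40,1,0,0,0,0,0,0,1,0,0,0,0,0,0,1], grip_force=26)

```text
clock: 3.45
position: [0.5371, 0.2783, 0.1129]
ee_rot: [-0.0, 1.0, 0.007, 0.001]
contact_force: [-0.4, -0.8, 0.7]
width: 0.0851
```

```bash
python3 - <<'E'
from h import *
im,st=snap("wrist","w2"); print(st["position"],st["ee_rot"])
s,_=snap("side","s2")
cv2.imwrite("pics/z2.png",np.hstack([cv2.resize(im,(400,300)),cv2.resize(s[300:480,200:440],(400,300))]))
E
```

```text
[0.53710481 0.27832905 0.11287   ] [-4.31821164e-04  9.99971231e-01  7.46589412e-03  1.26940038e-03]
```

View pics/z2.png

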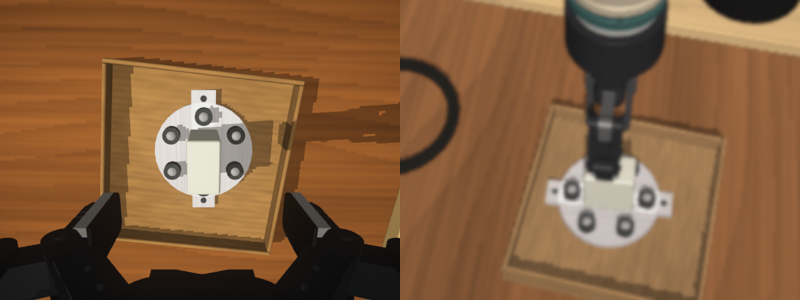

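The block sits centred between the fingers (the half-scale view puts the block at x≈203 and the finger gap centre at ≈203). I'll recheck the ear positions from this height.

```bash
python3 - <<'E'
from h import *
im=cv2.imread("pics/w2.png");st=get_state();K,T=cam("wrist",st)
g=cv2.cvtColor(im,cv2.COLOR_BGR2GRAY)
H=[]
for (u,v) in((326,157),(325,320)):
    p=g[v-8:v+9,u-8:u+9].astype(float); w=np.clip(np.median(p)-p-40,0,None); yy,xx=np.mgrid[v-8:v+9,u-8:u+9]
    H.append(((w*xx).sum()/w.sum(),(w*yy).sum()/w.sum()))
print(H)
a,b=[onz(K,T,*h,.009) for h in H];e=a-b
print("mod",(a+b)/2,np.linalg.norm(e),np.degrees(np.arctan2(e[1],e[0])))
cv2.imwrite("pics/z3.png",cv2.resize(im[130:350,220:430],(590,600)))
E
```

```text
[(np.float64(325.2610572995682), np.float64(157.4652818298518)), (np.float64(325.24373519511283), np.float64(318.02057100112205))]
mod [0.53695476 0.27825014 0.009     ] 0.09793780015608744 0.9048111026317495
```

View pics/z3.png

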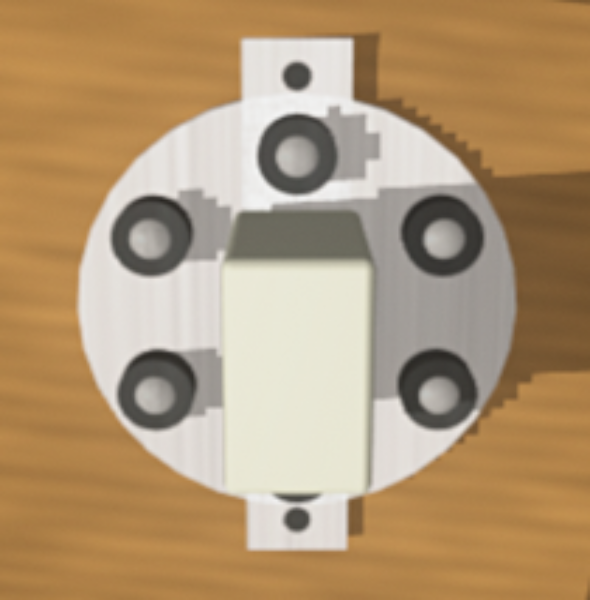

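Request:
drive_tool(targets=[0,0,0,0,0,30,1,0,0,0,0,0,30,1,0,0,0,0,0,20,1,0,0,0,0,0,1,1,0,0,0,0,0,0,1,0,0,0,0,0,0,1], grip_force=26)

```text
clock: 4.3
position: [0.537, 0.2785, 0.0319]
ee_rot: [-0.0, 1.0, 0.007, 0.001]
contact_force: [-0.3, 0.1, 0.3]
width: 0.0858
```

```bash
python3 - <<'E'
from h import *
im,st=snap("wrist","w4"); print(st["position"],st["ee_rot"],st["contact_force"])
s,_=snap("scene","s4")
cv2.imwrite("pics/z4.png",np.hstack([cv2.resize(im,(400,300)),cv2.resize(s[170:290,420:580],(400,300))]))
E
```

```text
[0.53701613 0.27847275 0.03186924] [-4.95671815e-04  9.99970827e-01  7.48308868e-03  1.45015231e-03] [-0.29769253  0.12795308  0.33523202]
```

View pics/z4.png

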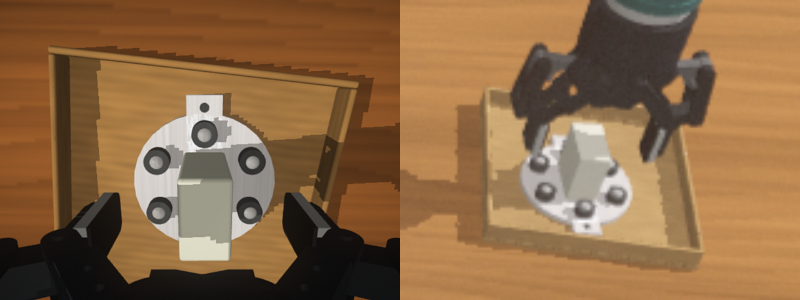

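Request:
drive_tool(targets=[0,0,0,0,0,0,0.5,0,0,0,0,0,0,0.35,0,0,0,0,0,0,0.2,0,0,0,0,0,0,0.1,0,0,0,0,0,0,0,0,0,0,0,0,0,0,0,0,0,0,0,0,0,0,0,0,0,0,0,0], grip_force=26)

```text
clock: 5.4
position: [0.536, 0.278, 0.0303]
ee_rot: [0.0, 1.0, 0.007, 0.0]
contact_force: [1.3, -0.2, 1.2]
width: 0.0259
```

```bash
python3 - <<'E'
from h import *
im,st=snap("wrist","w5"); print(st)
s,_=snap("scene","s5")
cv2.imwrite("pics/z5.png",np.hstack([cv2.resize(im,(400,300)),cv2.resize(s[170:290,420:580],(400,300))]))
E
```

```text
{'clock': 5.4, 'qpos': array([ 3.63343226e-01,  4.89264048e-01,  1.71451728e+00, -2.87961878e-04,
        9.37674409e-01,  1.91933639e+00]), 'qd': array([-0.00134818,  0.00052752,  0.00051635,  0.00082839, -0.00033977,
       -0.00044819]), 'effort': array([ 4.61774860e-01, -4.73083913e+01, -1.83046263e+01,  2.36981744e-01,
       -2.61707010e-02,  9.34448268e-03]), 'position': array([0.53599026, 0.27795346, 0.03032111]), 'ee_rot': array([8.49497187e-05, 9.99971965e-01, 7.48669285e-03, 1.04616499e-04]), 'contact_force': array([ 1.2755017 , -0.15298217,  1.21960491]), 'moment': array([-0.17826749, -0.03837909, -0.00923097]), 'width': 0.025896259533289126}
```

View pics/z5.png

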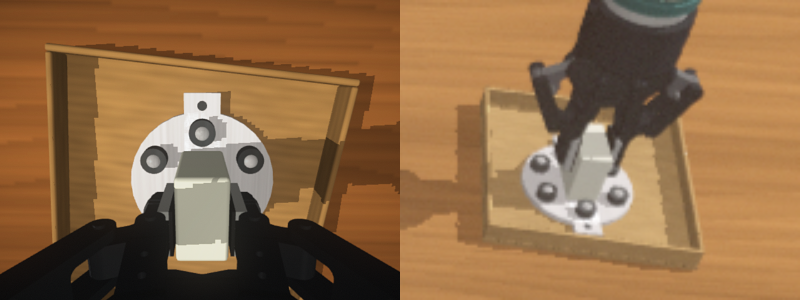

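Request:
drive_tool(targets=[0,0,0,0,0,-3,0,0,0,0,0,0,-8,0,0,0,0,0,0,-15,0,0,0,0,0,0,-25,0,0,0,0,0,0,-30,0,0,0,0,0,0,-30,0,0,0,0,0,0,-30,0,0,0,0,0,0,-20,0,0,0,0,0,0,-10,0,0,0,0,0,0,0,0,0,0,0,0,0,0,0], grip_force=26)

```text
clock: 6.88
position: [0.5352, 0.2778, 0.2003]
ee_rot: [0.0, 1.0, 0.007, -0.001]
contact_force: [-0.3, -0.3, -2.5]
width: 0.0256
```

```bash
python3 - <<'E'
from h import *
im,st=snap("wrist","w6"); print(st)
s,_=snap("scene","s6");d,_=snap("side","d6")
cv2.imwrite("pics/z6.png",np.vstack([np.hstack([cv2.resize(im,(400,300)),cv2.resize(s[120:270,400:600],(400,300))]),cv2.resize(d[240:480,160:480],(400,300)).repeat(2,1) if 0 else np.hstack([cv2.resize(d[240:480,160:480],(400,300))]*2)]))
E
```

```text
{'clock': 6.875, 'qpos': array([ 3.63432369e-01,  3.36893922e-01,  1.49300213e+00, -8.64121583e-05,
        1.31367579e+00,  1.91934396e+00]), 'qd': array([-0.00019581,  0.00940386,  0.00513518, -0.00126382, -0.00059376,
       -0.00084964]), 'effort': array([ 1.75326277e-02, -4.69954097e+01, -2.54916877e+01, -3.15570674e-05,
       -1.64426450e-02, -7.24520220e-06]), 'position': array([0.53521433, 0.2777735 , 0.20032861]), 'ee_rot': array([ 3.84048410e-04,  9.99971733e-01,  7.45332356e-03, -9.12991714e-04]), 'contact_force': array([-0.25651217, -0.30295641, -2.51067474]), 'moment': array([-0.0402162 ,  0.00820824, -0.01805359]), 'width': 0.02555016163924209}
```

View pics/z6.png

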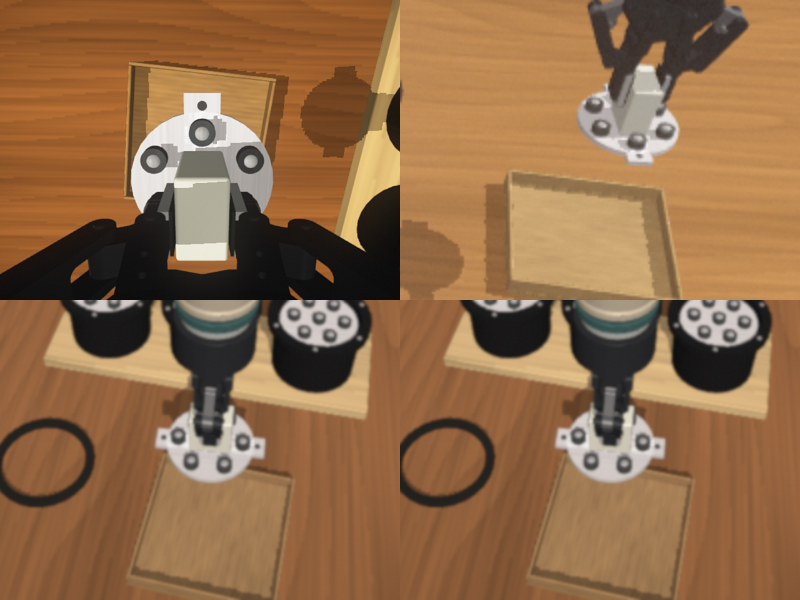

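Request:
drive_tool(targets=[0,0,0,-5,15,0,0,0,0,0,-5,30,0,0,0,0,0,-5,45,0,0,0,0,0,-5,55,0,0,0,0,0,-5,60,0,0,0,0,0,-5,60,0,0,0,0,0,-5,60,0,0,0,0,0,-5,60,0,0,0,0,0,-5,55,0,0,0,0,0,-5,45,0,0,0,0,0,-5,35,0,0,0,0,0,-7,19,0,0])

```text
clock: 8.52
position: [0.4807, -0.2638, 0.2011]
ee_rot: [0.0, 1.0, 0.006, -0.0]
contact_force: [1.1, 0.3, -2.6]
width: 0.0255
```

Request:
drive_tool(targets=[0,0,4,0,0,0,0,0,0,8,0,0,0,0,0,0,8,0,0,0,0,0,0,8,0,0,0,0,0,0,7,0,0,0,0,0,0,4.9,0,0,0,0,0,0,0,0,0,0,0,0,0,0,0,0,0,0,0,0,0,0,0,0,0])

```text
clock: 9.65
position: [0.4818, -0.2616, 0.2013]
ee_rot: [-0.0, 0.943, -0.334, -0.0]
contact_force: [-0.5, 0.2, -3.1]
width: 0.0257
```

```bash
python3 - <<'E'
from h import *
im,st=snap("wrist","w7"); print(st)
s,_=snap("scene","s7");d,_=snap("side","d7")
f=lambda i:cv2.resize(i,(400,300),interpolation=cv2.INTER_CUBIC)
cv2.imwrite("pics/z7.png",np.vstack([np.hstack([f(im),f(s[100:250,140:340])]),np.hstack([f(d[70:220,290:490]),f(d)])]))
E
```

```text
{'clock': 9.65, 'qpos': array([-6.24431405e-01,  2.54627736e-01,  1.61160286e+00, -9.43635771e-06,
        1.27547725e+00,  1.62699414e+00]), 'qd': array([-0.00010559,  0.0031142 , -0.00264364, -0.00043326,  0.00102612,
        0.00280453]), 'effort': array([ 1.63633208e-02, -4.08785856e+01, -2.46488625e+01,  1.43280755e-03,
        6.17038604e-03, -6.46434506e-03]), 'position': array([ 0.48178726, -0.26164752,  0.20130794]), 'ee_rot': array([-1.18125976e-05,  9.42650157e-01, -3.33782382e-01, -5.65548353e-05]), 'contact_force': array([-0.47560819,  0.20432167, -3.0965161 ]), 'moment': array([ 0.02039633, -0.02647467, -0.0041062 ]), 'width': 0.025683937607943623}
```

View pics/z7.png

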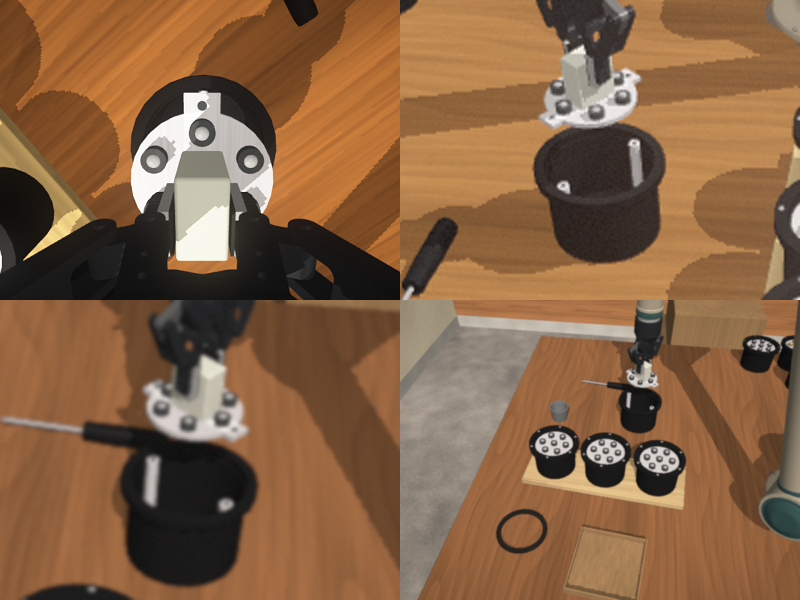

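The module hangs over the housing. In the scene and side crops the ears and posts are all visible, so I'll zoom in and compare them in the same cameras.

```bash
python3 - <<'E'
from h import *
s=cv2.imread("pics/s7.png");d=cv2.imread("pics/d7.png")
f=lambda i:cv2.resize(i,(400,500),interpolation=cv2.INTER_CUBIC)
cv2.imwrite("pics/z8.png",np.hstack([f(s[120:220,200:280]),f(d[100:200,345:425])]))
E
```

```text
(no output)
```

View pics/z8.png

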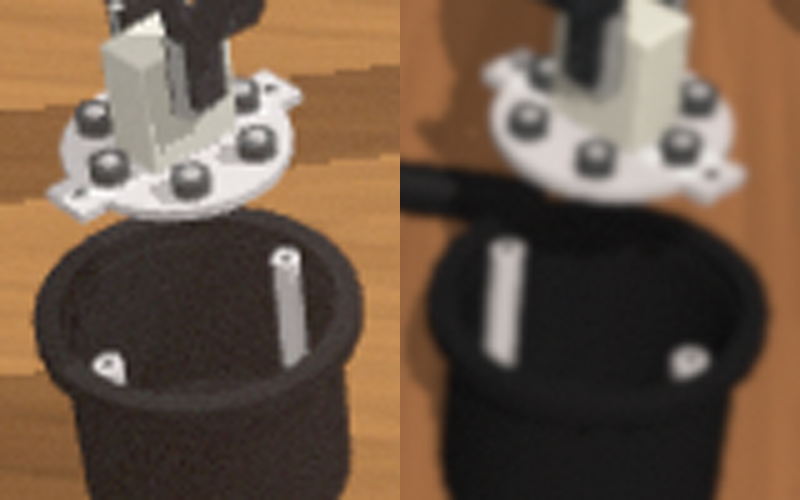

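```bash
cat > cmp.py <<'E'
from h import *
def run(z_ear,ears,posts):
    for n in("scene","side"):
        K,T=cam(n)
        for lab,pp,z in(("ears",ears[n],z_ear),("posts",posts[n],.091)):
            a,b=[onz(K,T,*p,z) for p in pp];e=b-a
            print(n,lab,((a+b)/2).round(4),"len %.4f yaw %.2f"%(np.linalg.norm(e),np.degrees(np.arctan2(e[1],e[0]))))
    for i in range(2):
      for L in(ears,posts):
        A=0;B=0
        for n in("scene","side"):
            o,d=ray(*cam(n),*L[n][i]);P=np.eye(3)-np.outer(d,d);A=A+P;B=B+P@o
        print("tri",i,np.linalg.solve(A,B).round(4))
E
python3 - <<'E'
from cmp import *
f=lambda x,y,u,v:((x+.5)/5-.5+u,(y+.5)/5-.5+v)
run(.180,{"scene":[f(270,89,200,120),f(80,193,200,120)],"side":[f(310,174,345,100),f(107,72,345,100)]},
 {"scene":[f(285,258,200,120),f(108,363,200,120)],"side":[f(290,357,345,100),f(108,243,345,100)]})
E
```

```text
scene ears [ 0.4808 -0.2624  0.18  ] len 0.0987 yaw -39.30
scene posts [ 0.4791 -0.2631  0.091 ] len 0.0983 yaw -39.38
side ears [ 0.4859 -0.2616  0.18  ] len 0.0994 yaw -35.84
side posts [ 0.4821 -0.2672  0.091 ] len 0.1011 yaw -40.52
tri 0 [ 0.4456 -0.2304  0.1818]
tri 0 [ 0.4439 -0.2314  0.0933]
tri 1 [ 0.5252 -0.2908  0.1824]
tri 1 [ 0.5208 -0.2934  0.0951]
```

Request:
drive_tool(targets=[0,0,0,0,0,8,0,0,0,0,0,0,12,0,0,0,0,0,0,14,0,0,0,0,0,0,12,0,0,0,0,0,0,9,0,0,0,0,0,0,6,0,0,0,0,0,0,4,0,0,0,0,0,0,0,0,0,0,0,0,0,0,0])

```text
clock: 10.92
position: [0.4822, -0.262, 0.1367]
ee_rot: [0.0, 0.943, -0.334, 0.0]
contact_force: [-0.4, 0.5, -1.7]
width: 0.0255
```

```bash
python3 - <<'E'
from h import *
im,st=snap("wrist","w9"); print(st["position"],st["ee_rot"],st["contact_force"],st["clock"])
s,_=snap("scene","s9");d,_=snap("side","d9")
f=lambda i:cv2.resize(i,(400,500),interpolation=cv2.INTER_CUBIC)
cv2.imwrite("pics/z9.png",np.hstack([f(s[120:220,200:280]),f(d[100:200,345:425])]))
E
```

```text
[ 0.4821604  -0.2620078   0.13666326] [ 1.60828620e-04  9.42513064e-01 -3.34169019e-01  4.07201663e-04] [-0.3722705   0.47188813 -1.68513058] 10.925
```

View pics/z9.png

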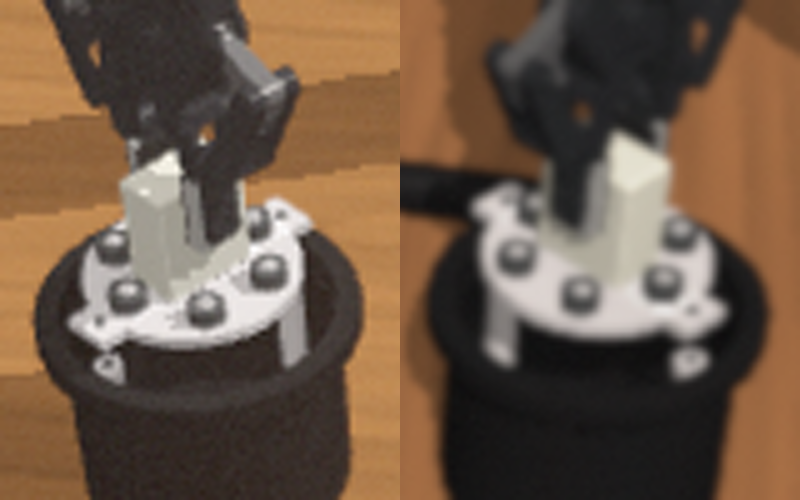

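View pics/w9.png

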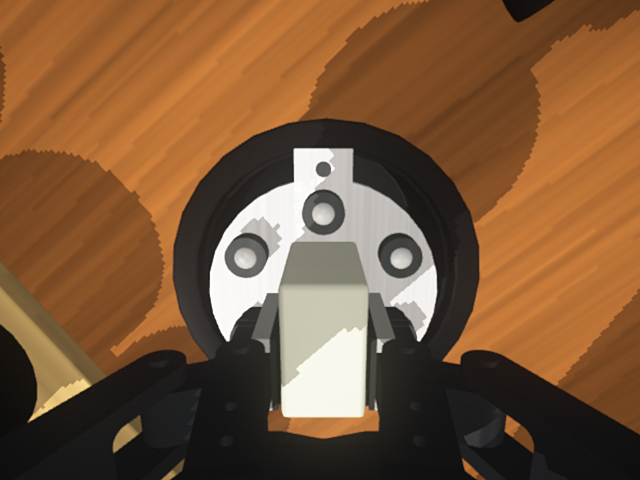

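The wrist view shows the plate inside the flange, evenly ringed: rim edge from (174,270) to (478,270), ear hole at (323,169). I'll fit circles to the flange and plate edges and compare with the fixed cameras.

```bash
python3 - <<'E'
from cmp import *
from scipy.optimize import least_squares
f=lambda x,y,u,v:((x+.5)/5-.5+u,(y+.5)/5-.5+v)
run(.1153,{"scene":[f(283,215,200,120),f(98,320,200,120)],"side":[f(293,311,345,100),f(93,208,345,100)]},
 {"scene":[f(285,258,200,120),f(108,363,200,120)],"side":[f(290,357,345,100),f(108,243,345,100)]})
im=cv2.imread("pics/w9.png");st=get_state();print(st["position"]);K,T=cam("wrist",st)
mx=im.max(2).astype(int);mn=im.min(2).astype(int)
black=(mx<75).astype(np.uint8);white=((mn>110)).astype(np.uint8)
fl=[];pl=[]
c=np.array([326,262.])
for a in np.radians(np.arange(-175,-4,3)):
    d=np.array([np.cos(a),np.sin(a)])
    rs=np.arange(90,190,.5);p=c+rs[:,None]*d;v=cv2.remap(im.max(2),p[:,0].astype(np.float32)[None],p[:,1].astype(np.float32)[None],1)[0].astype(int)
    # outer edge of flange: first outward rise >? after r 125
    k=np.where((rs>120)&(v>70))[0]
    if len(k): fl.append(p[k[0]])
    # plate edge: first drop below 110 scanning from r=95
    k=np.where(v<110)[0]
    if len(k) and rs[k[0]]>95 and abs(np.degrees(a)+90)>20: pl.append(p[k[0]])
def fit(pts,z,r):
    P=np.array([onz(K,T,*p,z)[:2] for p in pts])
    s=least_squares(lambda q:np.hypot(P[:,0]-q[0],P[:,1]-q[1])-q[2],[.48,-.26,r],loss="soft_l1",f_scale=.001)
    s2=least_squares(lambda q:np.hypot(P[:,0]-q[0],P[:,1]-q[1])-r,[.48,-.26],loss="soft_l1",f_scale=.001)
    print(len(P),"free",s.x.round(4),"fixed r",s2.x.round(4),"rms",np.sqrt(np.mean(s2.fun**2)).round(5))
    return s2.x
H=fit(fl,.095,.070);M=fit(pl,.1153,.046)
x,y=323.0,169.0
h=onz(K,T,x,y,.1153);e=h[:2]-M;print("hole",h,"dist",np.linalg.norm(e),"yaw",np.degrees(np.arctan2(e[1],e[0])))
tx=q2R(st["ee_rot"])[:2,0];print("tool yaw",np.degrees(np.arctan2(tx[1],tx[0])))
for p in fl: cv2.circle(im,tuple(int(round(q)) for q in p),2,(0,255,0),-1)
for p in pl: cv2.circle(im,tuple(int(round(q)) for q in p),2,(0,0,255),-1)
cv2.imwrite("pics/z10.png",im)
E
```

```text
scene ears [ 0.4804 -0.2629  0.1153] len 0.0997 yaw -40.12
scene posts [ 0.4791 -0.2631  0.091 ] len 0.0983 yaw -39.38
side ears [ 0.4863 -0.2611  0.1153] len 0.1005 yaw -34.86
side posts [ 0.4821 -0.2672  0.091 ] len 0.1011 yaw -40.52
tri 0 [ 0.4451 -0.2301  0.1173]
tri 0 [ 0.4439 -0.2314  0.0933]
tri 1 [ 0.5261 -0.2913  0.118 ]
tri 1 [ 0.5208 -0.2934  0.0951]
[ 0.48212543 -0.26197193  0.13666478]
57 free [ 0.4806 -0.2624  0.0686] fixed r [ 0.4792 -0.2614] rms 0.00046
13 free [ 0.4826 -0.2622  0.0456] fixed r [ 0.4821 -0.2618] rms 9e-05
hole [ 0.52026229 -0.2929127   0.1153    ] dist 0.0492241453234839 yaw -39.22569915443861
tool yaw -39.04307480418641
```

View pics/z10.png

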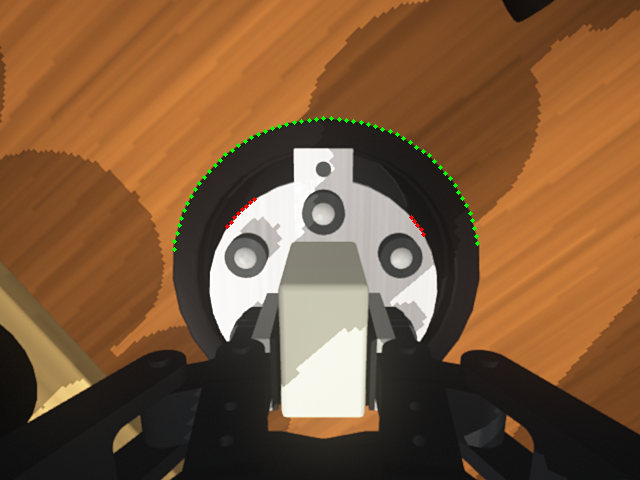

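Request:
drive_tool(targets=[0,0,0,-1.1,1.1,0.3,0,0,0,0,0,0,0,0,0,0,0,0,0,0,0,0,0,0,0,0,0,0,0,0,0,0,0,0,0,0,0,0,0,0,0,0])

```text
clock: 11.82
position: [0.4804, -0.262, 0.136]
ee_rot: [0.0, 0.943, -0.334, 0.0]
contact_force: [0.2, -0.1, -3.1]
width: 0.0259
```

```bash
python3 - <<'E'
from h import *
im,st=snap("wrist","w11"); print(st["position"],st["ee_rot"],st["contact_force"],st["clock"],st["width"])
s,_=snap("scene","s11");d,_=snap("side","d11")
f=lambda i:cv2.resize(i,(400,500),interpolation=cv2.INTER_CUBIC)
cv2.imwrite("pics/z11.png",np.hstack([f(s[120:220,200:280]),f(d[100:200,345:425])]))
# inner-mouth / flange columns across ear-hole row band & plate: left-right gaps
from scipy.optimize import least_squares
K,T=cam("wrist",st);c=np.array([326,262.]);fl=[];pl=[]
for a in np.radians(np.arange(-175,-4,1.5)):
    dd=np.array([np.cos(a),np.sin(a)]);rs=np.arange(90,190,.5);p=c+rs[:,None]*dd
    v=cv2.remap(im.max(2),p[:,0].astype(np.float32)[None],p[:,1].astype(np.float32)[None],1)[0].astype(int)
    k=np.where((rs>120)&(v>70))[0]
    if len(k): fl.append(p[k[0]])
    k=np.where(v<110)[0]
    if len(k) and rs[k[0]]>95 and abs(np.degrees(a)+90)>20: pl.append(p[k[0]])
for pts,z in((fl,.095),(pl,.115)):
    P=np.array([onz(K,T,*p,z)[:2] for p in pts])
    q=least_squares(lambda q:np.hypot(P[:,0]-q[0],P[:,1]-q[1])-q[2],[.48,-.26,.05],loss="soft_l1",f_scale=.001)
    print(len(P),q.x.round(4))
E
```

```text
[ 0.48041586 -0.26200202  0.13599239] [ 3.72254125e-05  9.42513529e-01 -3.34167991e-01  2.14198041e-05] [ 0.22454406 -0.12413911 -3.14040111] 11.825 0.02594191473126457
114 [ 0.4806 -0.2624  0.0686]
27 [ 0.4809 -0.2622  0.0456]
```

View pics/z11.png

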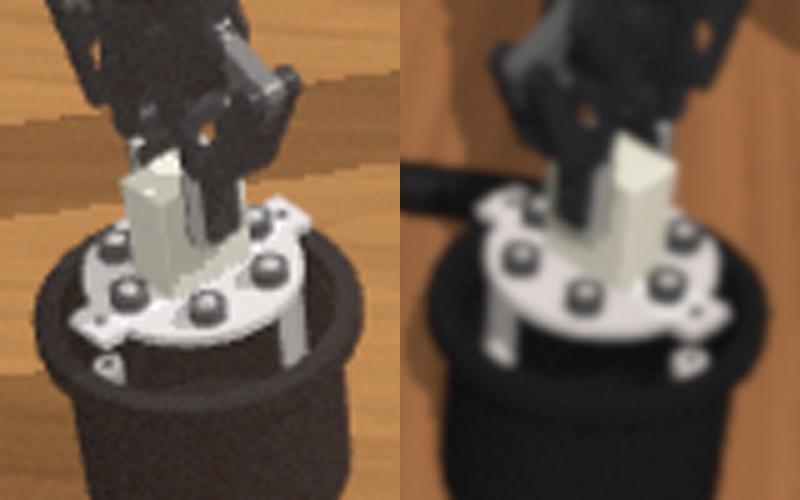

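```bash
python3 -c "
from rig import *
s=get_state();print(s['position'],s['qd'].round(4),s['width']);print(sign_off())"
```

```text
[ 0.48037329 -0.2619907   0.13599818] [ 0.0004 -0.0006  0.0026  0.     -0.0007  0.0002] 0.026023397130132367
the job is handed in; nothing more can be done
None
```

I gripped the LED module by its driver block at a commanded 26 N, carried it over the lamp row with about 60 mm of clearance, and handed the job in at about 12 s. It is still held hovering over the housing, and I saw no contact with the lamps, the housing or the other things on the bench.

Last checks:
- **Centring:** circle fits in the final wrist picture put the plate centre within about 0.3 mm of the flange centre.
- **Ears and posts:** before a final shift of about 1.5 mm to centre it, the ears lay at about -39.2° by the wrist camera. The posts measured -39.0° to -40.5°, depending on picture and camera. The shift did not turn the module.
- **Height:** the underside is about 15 mm above the rim. This comes from the tool height and the grasp offset, and two-camera triangulation before a last 0.3 mm step down agreed.
- **Level and grip:** the tool is level to within about 0.1°. The wrist pictures showed no slip after the lift. The force reads 3.1 N down, so the module weighs about 0.3 kg.

**Disagreements:** the side camera's ear direction came out 4 to 6° off, because its far ear hole was hidden. I set that one aside. The fixed cameras' post positions varied by 2 to 5 mm, depending on the zoom used to read the pixels. I relied on the wrist view for the final centring, where the flange radius also fitted as 68.6 mm instead of 70 mm.

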